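# Unlock the medicine box and hold the key turned

## Task

Take the red key out of its wooden rest and push its blade all the way down into the keyhole of the medicine box, wiggling it a little if the pins stick. Then turn it a quarter turn clockwise as far as it goes and keep holding it turned against the spring, so that the bolt stays drawn back and I can lift the lid: finish while still gripping the key in the turned lock. Leave the mug, the glass and the lemon where they are.

Things in the scene. Friction and masses are not known exactly. Their poses are not given: they have to be found in the camera images.
- key: Key, 87 mm tall, about 57 g, loose, standing upright in the wooden rest. Origin: centre of the blade's lower tip; z up along the key. Blade 14 mm wide (x), 5 mm thick (y), up to z 24, tapered in its last 6 mm to 8 x 2.4 mm at the tip; stem 6.4 mm diameter, z 24 to 34; round stop collar 24 mm diameter, z 34 to 39; red head above. A half turn about z makes no difference.
- key_head (a point): Centre of the key's red head, 66 mm above the key's origin, axes as the key's. The head is a flat plastic slab 36 mm wide (x), 9 mm thick (y), 42 mm tall (z 45 to 87 of the key; below it a neck 22 mm wide). Grip it from above across the 9 mm thickness, fingertips above the collar (no lower than 42 mm above the key's origin).
- key_rest: Brown wooden block, fixed, 60 x 60 mm, 46 mm high (foot 66 x 66 mm), origin under its centre, z up. The key's blade stands in its slot, 17 mm along x, 8 mm along y, 37 mm deep, the collar resting on the top; key and rest have the same axes but for the play. Lift the key straight up by 40 mm or more to free it. The tall oven is right of the worktop (y below -0.58).
- medicine_box: White steel box with grey lid, fixed: 200 (x) x 180 (y) mm, 70 high; lid to 75 mm, staple round the bolt to 93, dark lock case (62 x 58 mm) to 84, brass keyhole plate (50 x 50 mm) on it to 90. Origin under the centre of the box, z up; the lock's axis is 52 mm to -x of the centre, in front of the lid.
- keyhole (a point): Centre of the keyhole's mouth in the brass plate's top, 90 mm above the worktop; axes as the box's. Slot 17 mm (x) x 7.4 mm (y), plate 6 mm thick, turning plug below with slot 16.6 x 6.4 mm. Key goes straight down, its x along this x, either way round. Two sticky spring pins, met at 13 to 26 mm depth, resist with up to about 15 N. The key can turn only when 30 mm deep or more.
- key_home (a point): The point 34 mm below the keyhole's mouth, on its axis, where the key's origin (tip) lies when the key is fully in with its collar on the brass plate. Axes as the keyhole's.
- lock_plug (a joint): Turn of the lock in rad: 0 locked, growing clockwise seen from above, stop at 1.571 (quarter turn, bolt drawn back). A spring of 0.03 Nm (at 0) to 0.08 Nm (at the stop) turns it back if the key is let go. The key has about 0.1 rad play in the lock and some give in the grip, so the hand must turn a little further, 1.65 to 1.75 rad.
- mug: White mug with a handle, 84 x 115 mm, 89 mm high, loose, origin under its centre. Not to be moved.
- glass: Clear drinking glass, 81 mm diameter, 91 mm high, loose, origin under its centre. Not to be moved.
- lemon: Yellow lemon, 72 x 57 x 58 mm, loose, origin at its underside. Not to be moved.
Things that resemble listed ones, but are neither listed nor needed, are in the scene too. Of the things like the key, leave any that is black; of the rest the smaller one is meant.

How it is judged:
By the outcome, as a careful person would: the job done as asked, in the order asked, and still so for the second after the job is handed in, while the arm keeps its last pose, push and grip.
It also fails if it takes over 48 s, if anything falls off the work surface, if the arm or the gripper's body presses on something with over 40 N, if the wrist force passes 120 N, or if a joint passes its speed limit or range.

## Robot

A 7-joint arm with a two-finger parallel gripper is mounted at the origin on a cart in front of the work surface, level with it; the furniture and walls round the work are solid. World frame = base frame: x ahead of the robot, y to its left, z up, the work surface at z = 0. Lengths are in m, angles in degrees, forces in N, time in s.
With the tool pointing down it reaches from about 0.425 to 0.875 m from the base axis. Payload 4.7 kg.
Tool frame: the origin (TCP) lies at the very end of the fingers, on their centre line; the grasp point (between the pads) lies 19 mm behind it (pinch_z is the distance from the TCP to the grasp point, in m); z points along the fingers, y is the direction in which the jaws open and shut (so a half turn about z gives the same grasp; the last joint's range is limited). The gripper opens to 87 mm and grips with 3 to 60 N. Pads are 19 mm wide; open, the fingers measure 117 mm over their backs; the gripper's body (75 mm by 190 mm) begins 51 mm behind the grasp point.
Start: joints at [-65.311, 18.392, -4.016, 83.108, 1.295, 78.541, -3.26], TCP at [0.263, 0.594, 0.223] pointing down, gripper open.
Joint ranges: [-163.93, 163.93], [-17.29, 119.83], [-79.2, 71.16], [3.27, 140.29], [-89.18, 269.18], [5.43, 117.66], [-154.24, 154.24]. Speed limits (degrees/s): [147.25, 147.25, 180, 180, 180, 180, 180].

## Interface

Orientations are given as [roll, pitch, yaw] about the fixed x, y, z axes, in that order (R = Rz(yaw) Ry(pitch) Rx(roll)).
In Python, from cell import get_obs, read_camera, camera_params, sign_off, pinch_z gives the robot as it stands.
- The arm moves only by the shell command python3 -m handwheel 'ROWS' [FORCE]. ROWS is JSON, a list of rows, each a list of 5 numbers: the finger opening in m, from 0 to 0.087, then the shift along the tool's x, y, z in m, then the turn about the tool's z in rad. In form: [[jaw, tx, ty, tz, twist], ...]. A call has 1 to 20 rows; each row is the pose to reach, as a shift and turn from the pose commanded when the call began, along the tool's axes at that moment; what a row does not reach only later rows make up. A row lasts 1/10 s, in which the tool goes at most 50 mm and 8.59 degrees, less where a joint would pass 70% of its speed; a pose out of reach is approached as far as the arm can. A call with a gripper value outside its range is refused whole. The fingers move at their own pace and stop on an object; FORCE is the grip in N (left out, the last holds). Time passes only in rows, so rows that repeat a pose let the fingers close. It gives the time, the measured TCP pose, the force and the opening at its end, in the units of the state.
- get_obs(): the state, without advancing time (a new reading comes with each control period).
- read_camera(name): name is "scene" or "top" or "wrist"; returns the picture (384x512x3 uint8, blue, green, red); there is no depth.
- camera_params(name): a dict with "camera_matrix" (3x3 intrinsics, pixels), "R" (3x3) and "t" (3): a world point X has camera coordinates R X + t. Camera axes: x right, y down, z forward; pixel columns grow to the right and rows downward; lengths in m; the calibration is good to about 2 mm. A picture is of the moment at which its call begins: read the wrist's pose just before it. camera_params takes no time and is no camera call; for the wrist camera it gives the pose at the moment of the call.
- sign_off(): hands the job in, once; it reports no verdict.
The state is a dict: "time_s": time; "qpos": joint angles; "joint_velocities": joint speeds; "effort": joint torques, N m; "tool_pos": TCP position; "tool_rot": TCP orientation; "force": force on the tool from outside, world axes, zero at the start; "wrist_torque": the same for the moment, N m; "grip_width": finger opening in m.
Only numpy, scipy, OpenCV 4.12 (cv2) and the standard library are available. Lean on these libraries where they do the work, as an engineer would, in place of code of your own. Each camera call takes 0.05 s, during which the arm holds its last target.

## Working session

There is one attempt and no reset: what is moved stays moved. The work goes in short steps, Python scripts to look and compute and a shell command to move; the robot and the scene stay as the last step left them, time stands still between calls to the robot, and variables do not carry over. Pictures are saved under pics/ and viewed, and the job is handed in when it is done.

```bash
mkdir -p pics; ls; python3 - <<'E'
from cell import *
import cv2
print(get_obs(), pinch_z)
for n in ("scene","top","wrist"):
    p=camera_params(n); print(n,p)
    cv2.imwrite(f"pics/{n}0.png",read_camera(n))
E
```

```text
pics
{'time_s': 0.0, 'qpos': array([-65.30961749,  18.43831024,  -4.01375514,  83.17487494,
         1.29571105,  78.54065753,  -3.26136809]), 'joint_velocities': array([ 0.03198696, -0.07047181, -0.01192031,  0.18076219,  0.07347729,
        0.01715268,  0.01725631]), 'effort': array([-8.11367518e-04, -4.91282129e+01, -4.04546158e-01, -3.12546766e+01,
       -6.38746982e-02,  4.33170993e-02,  1.83386792e-04]), 'tool_pos': array([0.26300551, 0.5938099 , 0.22147001]), 'tool_rot': array([-1.79891432e+02,  7.02493720e-03,  1.56116461e+02]), 'force': array([-0.32607843,  0.44385834, -0.00790542]), 'wrist_torque': array([ 0.00709168, -0.01980929,  0.02566259]), 'grip_width': 0.08700784565815593} 0.0187
scene {'camera_matrix': array([[424.44568805,   0.        , 261.42293585],
       [  0.        , 424.44568805, 196.27836796],
       [  0.        ,   0.        ,   1.        ]]), 'R': array([[-0.68807299, -0.72558063, -0.00939759],
       [-0.28528944,  0.28240435, -0.91589176],
       [ 0.66720724, -0.62751935, -0.4013153 ]]), 't': array([0.30253134, 0.24816931, 0.81389343])}
top {'camera_matrix': array([[415.75090436,   0.        , 252.60631364],
       [  0.        , 415.75090436, 187.63443619],
       [  0.        ,   0.        ,   1.        ]]), 'R': array([[-0.02145236, -0.99947945, -0.02409598],
       [-0.98475483,  0.02528541, -0.17210046],
       [ 0.17262015,  0.02003667, -0.98478465]]), 't': array([-0.04383154,  0.54860963,  1.34998496])}
wrist {'camera_matrix': array([[328.91998239,   0.        , 258.11534368],
       [  0.        , 328.91998239, 189.05846445],
       [  0.        ,   0.        ,   1.        ]]), 'R': array([[ 4.05699541e-01,  9.14006214e-01, -7.23519610e-04],
       [ 8.73511233e-01, -3.87491796e-01,  2.94666308e-01],
       [ 2.69046479e-01, -1.20177988e-01, -9.55599939e-01]]), 't': array([-0.64900629, -0.03510378,  0.38974758])}
```

View pics/scene0.png

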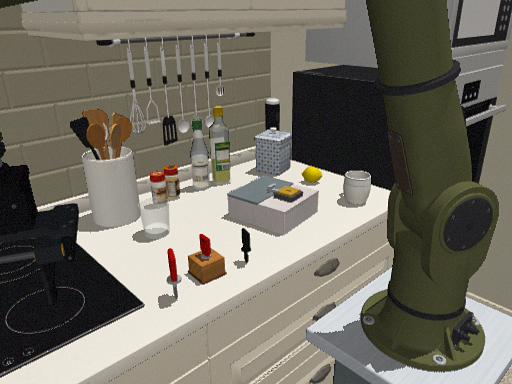

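View pics/top0.png

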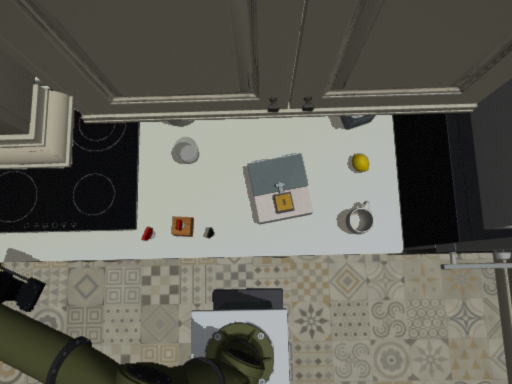

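View pics/wrist0.png

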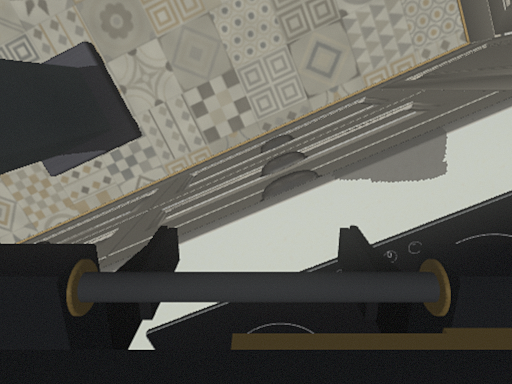

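Scene shows three key-like things: a tall red one with no block at scene (172,265) / top (147,233), a red one in the brown wooden block at scene (205,245) / top (181,226), and a black one at scene (246,242) / top (209,232). The middle one fits, since it is red, stands in the wooden rest and looks smaller. I'll confirm that in a crop.

```bash
cat > h.py <<'E'
import numpy as np, cv2
from cell import *
def ray(p,uv):
    K,R,t=p["camera_matrix"],p["R"],p["t"]
    d=R.T@np.linalg.solve(K,[uv[0],uv[1],1.]); return -R.T@t,d/np.linalg.norm(d)
def plane(p,uv,z):
    c,d=ray(p,uv); return c+d*(z-c[2])/d[2]
def tri(obs):
    A=np.zeros((3,3));b=np.zeros(3)
    for p,uv in obs:
        c,d=ray(p,uv);M=np.eye(3)-np.outer(d,d);A+=M;b+=M@c
    return np.linalg.solve(A,b)
def proj(p,X):
    q=p["camera_matrix"]@(p["R"]@np.array(X)+p["t"]); return q[:2]/q[2]
E
python3 - <<'E'
from h import *
s=cv2.imread("pics/scene0.png");t=cv2.imread("pics/top0.png")
a=cv2.resize(s[225:305,150:270],(800,533),interpolation=cv2.INTER_CUBIC);cv2.imwrite("pics/c1.png",a)
a=cv2.resize(t[140:250,130:330],(800,440),interpolation=cv2.INTER_CUBIC);cv2.imwrite("pics/c2.png",a)
ps,pt=camera_params("scene"),camera_params("top")
def comps(im):
    h=cv2.cvtColor(im,cv2.COLOR_BGR2HSV)
    m=(((h[...,0]<6)|(h[...,0]>172))&(h[...,1]>150)&(h[...,2]>70)).astype(np.uint8)
    n,l,st,c=cv2.connectedComponentsWithStats(m)
    for i in range(1,n):
        if st[i,4]>15: print(st[i],c[i])
comps(s);print();comps(t)
E
```

```text
[150 169  28  13 179] [161.84357542 175.01117318]
[200 234  11  23 178] [204.79213483 244.97191011]
[168 248   9  34 186] [172.0483871  264.89784946]

[177 220   5  10  34] [178.67647059 224.70588235]
[142 228  10  12  53] [146.16981132 233.8490566 ]
```

View pics/c1.png

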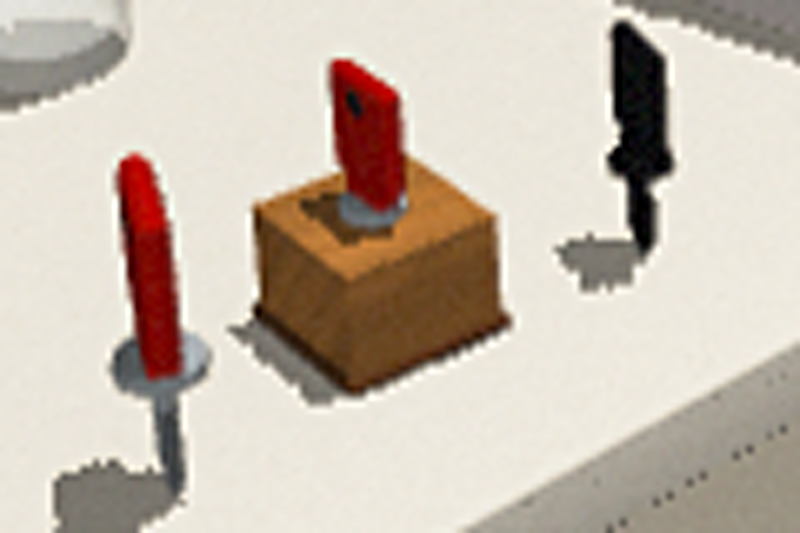

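View pics/c2.png

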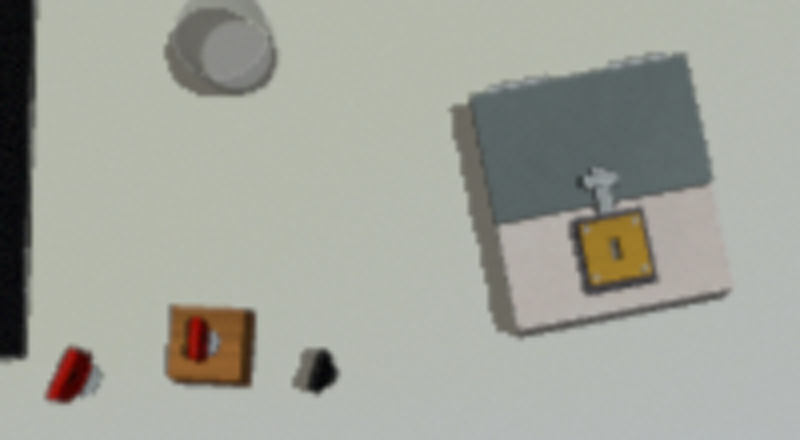

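The crops confirm it. The red key at scene (205,245) stands in the brown block. The other red key (172,265) is bigger and stands on the bare worktop, and the third is black. Next I measure rough poses.

```bash
python3 - <<'E'
from h import *
s=cv2.imread("pics/scene0.png");t=cv2.imread("pics/top0.png")
ps,pt=camera_params("scene"),camera_params("top")
print("head tri",tri([(ps,(204.8,245)),(pt,(178.7,224.7))]), "gap plane", plane(pt,(178.7,224.7),.095))
ht=cv2.cvtColor(t,cv2.COLOR_BGR2HSV)
def rect(m,z,name):
    m=cv2.morphologyEx(m.astype(np.uint8),cv2.MORPH_CLOSE,np.ones((5,5)))
    n,l,st,c=cv2.connectedComponentsWithStats(m)
    i=1+np.argmax(st[1:,4]); cs,_=cv2.findContours((l==i).astype(np.uint8),cv2.RETR_EXTERNAL,cv2.CHAIN_APPROX_NONE)
    P=np.array([plane(pt,q[0],z)[:2] for q in cs[0]],np.float32)
    print(name,st[i],cv2.minAreaRect(P*1000))
mb=(ht[...,0]>5)&(ht[...,0]<19)&(ht[...,1]>130); mb[:, :160]=0; mb[:,205:]=0; mb[:200]=0;mb[245:]=0
rect(mb,.046,"rest")
mp=(ht[...,0]>18)&(ht[...,0]<30)&(ht[...,1]>140);mp[:, :260]=0; mp[:,310:]=0; mp[:180]=0;mp[225:]=0
rect(mp,.09,"plate")
for n,uv in dict(lemon=(361,162),mug=(360,219),glass=(186,151)).items(): print(n,plane(pt,uv,.04))
o=get_obs();print(o["tool_pos"],o["tool_rot"])
E
```

```text
head tri [0.42638524 0.18596081 0.07621894] gap plane [0.42445812 0.1818916  0.095     ]
rest [172 217  21  19 301] ((424.106201171875, 180.65049743652344), (65.79043579101562, 58.48651123046875), 84.46665954589844)
plate [275 194  18  17 227] ((490.852294921875, -155.72256469726562), (49.11803436279297, 49.00977325439453), 9.972970008850098)
lemon [ 0.62747606 -0.42618652  0.04      ]
mug [ 0.43406531 -0.41009579  0.04      ]
glass [0.68259913 0.17003949 0.04      ]
[0.26301121 0.5939489  0.22170718] [-1.79915127e+02  3.45082331e-03  1.56119337e+02]
```

```bash
cat >> h.py <<'E'
from scipy.spatial.transform import Rotation as Ro
def toolR(o): return Ro.from_euler("xyz",o["tool_rot"],degrees=True).as_matrix()
def delta(o,X,yaw):
    """shift in tool axes and twist (rad) to reach X,yaw(deg), tool down"""
    R=toolR(o); d=R.T@(np.array(X)-o["tool_pos"])
    tw=np.radians(-((yaw-o["tool_rot"][2]+180)%360-180)); return d.round(4),round(tw,4)
E
python3 - <<'E'
from h import *
o=get_obs();p=camera_params("wrist");R=toolR(o)
c=-p["R"].T@p["t"]; ct=R.T@(c-o["tool_pos"]); Rc=R.T@p["R"].T
print("cam in tool",ct,Rc)
for off in (0,.03,.06):
    Rt=Ro.from_euler("xyz",[180,0,175],degrees=True).as_matrix()
    T=np.array([.425-off,.183,.23])
    C=T+Rt@ct; RR=(Rt@Rc).T; pp=dict(camera_matrix=p["camera_matrix"],R=RR,t=-RR@C)
    print(off,[proj(pp,X).round() for X in ([.425,.183,.099],[.425,.183,.046],[.395,.153,.046],[.455,.213,.046])])
    print(delta(o,T,175))
E
```

```text
cam in tool [ 0.08072215 -0.00041836 -0.16075922] [[-9.50086529e-04 -9.55620222e-01 -2.94599880e-01]
 [ 9.99999032e-01 -1.20727334e-03  6.91138128e-04]
 [-1.01612815e-03 -2.94598938e-01  9.55620444e-01]]
0 [array([258., 179.]), array([258., 166.]), array([227., 141.]), array([288., 191.])]
(array([-0.3145, -0.3102, -0.0078]), np.float64(-0.3295))
0.03 [array([261., 210.]), array([261., 193.]), array([230., 169.]), array([289., 216.])]
(array([-0.2871, -0.3223, -0.0078]), np.float64(-0.3295))
0.06 [array([264., 239.]), array([263., 218.]), array([234., 195.]), array([291., 240.])]
(array([-0.2596, -0.3345, -0.0078]), np.float64(-0.3295))
```

```bash
python3 -m handwheel '[[0.087,-0.02,-0.02,0,-0.02],[0.087,-0.05,-0.05,0,-0.05],[0.087,-0.08,-0.08,0,-0.08],[0.087,-0.11,-0.11,0,-0.12],[0.087,-0.14,-0.14,0,-0.15],[0.087,-0.17,-0.17,0,-0.18],[0.087,-0.2,-0.2,0,-0.21],[0.087,-0.23,-0.23,0,-0.24],[0.087,-0.26,-0.26,-0.004,-0.27],[0.087,-0.29,-0.285,-0.008,-0.3],[0.087,-0.308,-0.303,-0.008,-0.32],[0.087,-0.3145,-0.31,-0.008,-0.33],[0.087,-0.3145,-0.31,-0.008,-0.33],[0.087,-0.3145,-0.31,-0.008,-0.33]]' 20
python3 - <<'E'
from h import *
o=get_obs();print(o["time_s"],o["tool_pos"],o["tool_rot"],o["qpos"])
p=camera_params("wrist");im=read_camera("wrist");cv2.imwrite("pics/w1.png",im)
import json;json.dump({k:v.tolist() for k,v in p.items()},open("pics/w1.json","w"))
cv2.imwrite("pics/w1c.png",cv2.resize(im[90:270,160:360],(800,600),interpolation=cv2.INTER_CUBIC)[:600])
E
```

```text
time_s: 1.55
tool_pos: [0.4245, 0.1851, 0.2304]
tool_rot: [180.0, -0.0, 175.1]
force: [0.3, 0.2, 0.6]
grip_width: 0.0869
1.55 [0.42450042 0.18512448 0.23035019] [ 1.79972804e+02 -3.49822332e-02  1.75116957e+02] [-41.13099051  -5.22192798  13.50150524 108.15828889   1.20705951
  76.93773565  57.1603106 ]
```

View pics/w1c.png

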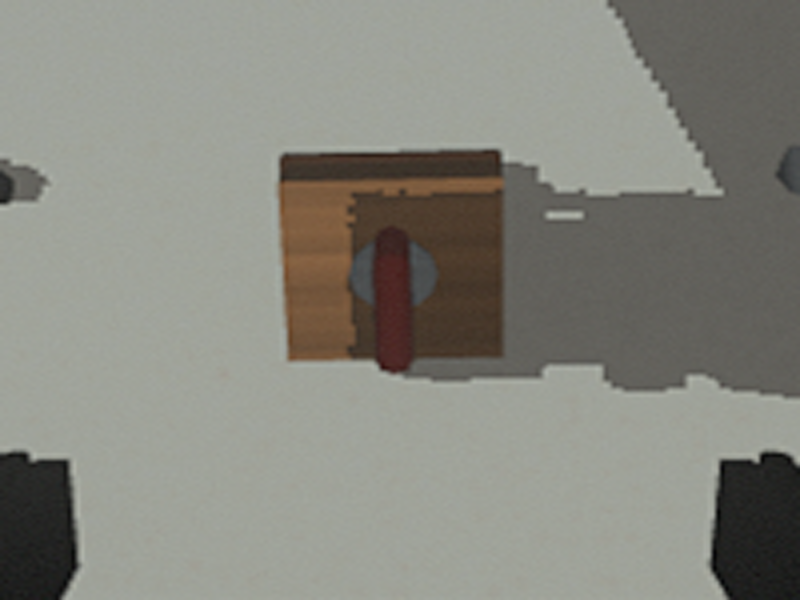

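Wrist view: the red head is at full-image rows about 158–183, column about 258, standing in the rest and nearly aligned with the tool. Now I measure it precisely.

```bash
python3 - <<'E'
from h import *
import json
im=cv2.imread("pics/w1.png");p={k:np.array(v) for k,v in json.load(open("pics/w1.json")).items()}
h=cv2.cvtColor(im,cv2.COLOR_BGR2HSV)
m=((h[...,0]<4)|(h[...,0]>172))&(h[...,1]>140)&(h[...,2]>40);m[:, :230]=0;m[:,290:]=0;m[:140]=0;m[200:]=0
pts=[]
for v in range(140,200):
    u=np.where(m[v])[0]
    if len(u): print(v,u.min(),u.max(),plane(p,(u.mean(),v),.099)[:2].round(4),end=' | '); pts.append((u.mean(),v))
print()
ys=[v for u,v in pts]; print("far top edge",plane(p,(258,max(ys)+.5),.099))
C=-p["R"].T@p["t"];print("cam",C)
# rest top quad
mb=(h[...,0]>5)&(h[...,0]<22)&(h[...,1]>90);mb[:, :220]=0;mb[:,300:]=0;mb[:125]=0;mb[190:]=0
rows=[(v,np.where(mb[v])[0].min(),np.where(mb[v])[0].max()) for v in range(125,190) if mb[v].sum()>20]
print(rows[0],rows[-1])
L=np.array([plane(p,(a-.5,v),.046) for v,a,b in rows if v>138]);Rr=np.array([plane(p,(b+.5,v),.046) for v,a,b in rows if v>138])
for q in(L,Rr):
    f=np.polyfit(q[:,0],q[:,1],1);print("edge yaw",np.degrees(np.arctan(f[0])),"y at .425",np.polyval(f,.425))
for v in (133,134,135,136,178,179,180): print(v,plane(p,(258,v),.046)[0],end=' ')
E
```

```text
168 260 260 [0.4138 0.1875] | 169 257 261 [0.4146 0.1863] | 170 254 261 [0.4154 0.1851] | 171 257 260 [0.4164 0.1857] | 172 259 261 [0.4175 0.1872] | 174 254 261 [0.4192 0.1846] | 176 257 257 [0.421  0.1841] | 178 258 258 [0.423  0.1849] | 182 258 258 [0.4268 0.1845] | 184 258 260 [0.4288 0.1853] | 188 259 259 [0.4327 0.185 ] | 190 258 258 [0.4345 0.1839] | 199 255 255 [0.4431 0.1803] | 
far top edge [0.44381751 0.18306371 0.099     ]
cam [0.34395298 0.19139694 0.39115231]
(136, np.int64(244), np.int64(284)) (189, np.int64(232), np.int64(284))
edge yaw -6.142049147221385 y at .425 0.1553541076252634
edge yaw -4.123693960602755 y at .425 0.21340863936338283
133 0.38890191681001207 134 0.38993610709717375 135 0.39097214039166817 136 0.39201002162446213 178 0.4373377502833072 179 0.4384600196444719 180 0.43958437251881116
```

```bash
python3 - <<'E'
from h import *
import json
im=cv2.imread("pics/w1.png");p={k:np.array(v) for k,v in json.load(open("pics/w1.json")).items()}
m=(im[...,2].astype(int)>1.8*im[...,1])&(im[...,2].astype(int)>1.8*im[...,0])&(im[...,2]>35);
m[:, :245]=0;m[:,272:]=0;m[:150]=0;m[210:]=0
pts=[]
for v in range(150,210):
    u=np.where(m[v])[0]
    if len(u): print(v,u.min(),u.max(),end=' | '); pts.append((v,u.min()-.5,u.max()+.5))
print()
pts=np.array(pts);t=pts[(pts[:,0]>172)&(pts[:,0]<198)]
for k in(1,2):
    Q=np.array([plane(p,(a[k],a[0]),.099) for a in t]);f=np.polyfit(Q[:,0],Q[:,1],1);print(np.degrees(np.arctan(f[0])),np.polyval(f,.425))
print("far edge",plane(p,(258,pts[-1,0]+.5),.099))
h=cv2.cvtColor(im,cv2.COLOR_BGR2HSV)
mb=(h[...,0]>5)&(h[...,0]<22)&(h[...,1]>90)
for u in (236,240,244,276,280): 
    v=np.where(mb[120:205,u])[0]+120; print(u,v.min(),v.max(),plane(p,(u,v.max()+.5),.046)[:2])
for v in (150,160,170,180,190):
    u=np.where(mb[v,220:300])[0]+220; print(v,u.min(),u.max(),plane(p,(u.min()-.5,v),.046)[:2],plane(p,(u.max()+.5,v),.046)[:2])
E
```

```text
163 254 254 | 165 261 261 | 166 257 260 | 167 254 261 | 168 254 261 | 169 254 261 | 170 254 261 | 171 254 261 | 172 254 261 | 173 254 261 | 174 254 261 | 175 255 261 | 176 254 261 | 177 254 261 | 178 254 261 | 179 254 261 | 180 254 261 | 181 255 261 | 182 255 261 | 183 255 261 | 184 255 260 | 185 255 261 | 186 255 261 | 187 254 261 | 188 256 261 | 189 255 260 | 190 255 261 | 191 255 260 | 192 255 261 | 193 255 261 | 194 256 260 | 195 257 259 | 196 255 261 | 197 255 260 | 198 255 261 | 199 255 261 | 200 256 260 | 
-1.3922179981121967 0.18101728756547578
-6.883808874879836 0.18785325586143953
far edge [0.44480648 0.18297815 0.099     ]
236 137 197 [0.4574968  0.15749957]
240 137 197 [0.4578799  0.16190903]
244 136 196 [0.45710258 0.16643371]
276 136 196 [0.46016492 0.20168307]
280 136 196 [0.46054778 0.20608994]
150 230 284 [0.40413094 0.1562555 ] [0.40916112 0.21429563]
160 231 284 [0.41494769 0.15611622] [0.41993393 0.21362042]
170 231 284 [0.42587026 0.15489993] [0.43090491 0.21293279]
180 232 284 [0.43708972 0.15474547] [0.4420796  0.21223239]
190 232 284 [0.44842444 0.15349355] [0.45346372 0.21151886]
```

Key axis is about (0.4275, 0.1845), yaw about -4.7°. The head width matches at about 7 mm on the image edge, and the rest outline gives a centre of (0.428, 0.184). Now I descend so the tips are at z≈0.059, which is 47 mm up the key.

```bash
python3 -m handwheel '[[0.06,-0.003,0,0.03,0],[0.05,-0.003,0,0.07,0],[0.05,-0.003,0,0.11,0],[0.05,-0.003,0,0.14,0],[0.05,-0.003,0,0.16,0],[0.05,-0.003,0,0.17,0],[0.05,-0.003,0,0.171,0],[0.05,-0.003,0,0.171,0],[0.02,-0.003,0,0.171,0],[0,-0.003,0,0.171,0],[0,-0.003,0,0.171,0],[0,-0.003,0,0.171,0],[0,-0.003,0,0.171,0],[0,-0.003,0,0.171,0],[0,-0.003,0,0.171,0]]' 50
python3 - <<'E'
from h import *
o=get_obs();print(o["time_s"],o["tool_pos"],o["force"],o["wrist_torque"],o["grip_width"])
cv2.imwrite("pics/s2.png",cv2.resize(read_camera("scene")[170:310,120:300],(771,600),interpolation=cv2.INTER_CUBIC))
E
```

```text
time_s: 3.1
tool_pos: [0.4283, 0.1837, 0.0596]
tool_rot: [180.0, 0.0, 175.0]
force: [-0.3, 0.8, -0.1]
grip_width: 0.0088
3.1 [0.42833865 0.18367049 0.05963223] [-0.3158328   0.77208674 -0.07771047] [ 0.29411525 -0.08393416 -0.03252053] 0.008766918621332142
```

View pics/s2.png

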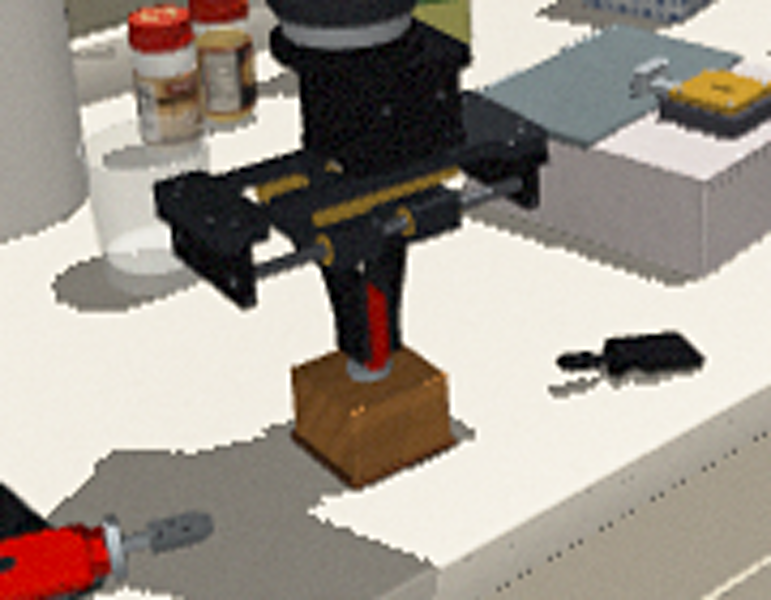

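The key is gripped, with the jaws at 8.8 mm. The two decoys have toppled, so I check whether that was before I descended, then lift.

```bash
python3 -m handwheel '[[0,0,0,-0.005,0],[0,0,0,-0.015,0],[0,0,0,-0.03,0],[0,0,0,-0.045,0],[0,0,0,-0.065,0],[0,0,0,-0.09,0],[0,0,0,-0.12,0],[0,0,0,-0.14,0],[0,0,0,-0.15,0],[0,0,0,-0.15,0]]' 50
python3 - <<'E'
from h import *
o=get_obs();print(o["time_s"],o["tool_pos"],o["tool_rot"],o["force"],o["grip_width"])
cv2.imwrite("pics/s3.png",cv2.resize(read_camera("scene")[130:330,100:360],(780,600),interpolation=cv2.INTER_CUBIC))
t=read_camera("top");cv2.imwrite("pics/t3.png",t)
# T target: plate centre
print(delta(o,[.491,-.156,.21],190))
E
```

```text
time_s: 4.15
tool_pos: [0.429, 0.1833, 0.2112]
tool_rot: [179.9, 0.1, 175.0]
force: [0.3, 0.4, -0.9]
grip_width: 0.0088
4.15 [0.4290239  0.18330687 0.21118494] [1.79916574e+02 1.35584432e-01 1.75005520e+02] [ 0.32193984  0.42903395 -0.90840157] 0.008818877519066562
(array([-0.0913, -0.3326,  0.0009]), np.float64(-0.2617))
```

View pics/s3.png

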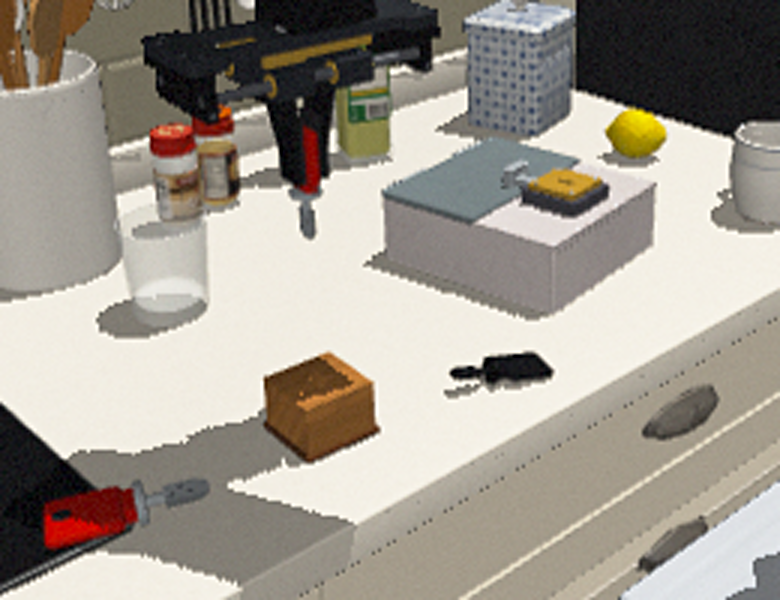

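View pics/w1.png

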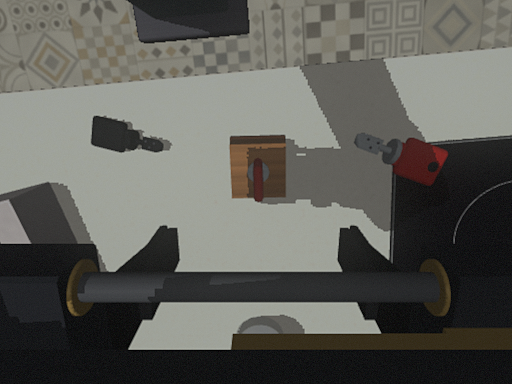

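The decoys already lay toppled at wrist view 1, before I went down near them, so I did not knock them. The red key hangs straight in the fingers. Now to hover over the keyhole.

```bash
python3 -m handwheel '[[0,-0.005,-0.015,0,-0.01],[0,-0.012,-0.045,0,-0.03],[0,-0.02,-0.08,0,-0.06],[0,-0.03,-0.115,0,-0.09],[0,-0.04,-0.15,0,-0.12],[0,-0.05,-0.185,0,-0.15],[0,-0.06,-0.22,0,-0.18],[0,-0.07,-0.255,0,-0.21],[0,-0.08,-0.29,0,-0.235],[0,-0.088,-0.318,0,-0.255],[0,-0.091,-0.33,0,-0.262],[0,-0.0913,-0.3326,0,-0.262],[0,-0.0913,-0.3326,0,-0.262],[0,-0.0913,-0.3326,0,-0.262]]' 50
python3 - <<'E'
from h import *
o=get_obs();print(o["time_s"],o["tool_pos"],o["tool_rot"],o["qpos"],o["grip_width"])
p=camera_params("wrist");im=read_camera("wrist");cv2.imwrite("pics/w4.png",im)
import json;json.dump({k:v.tolist() for k,v in p.items()},open("pics/w4.json","w"))
cv2.imwrite("pics/w4c.png",cv2.resize(im[120:270,158:358],(800,600),interpolation=cv2.INTER_CUBIC))
E
```

```text
time_s: 5.65
tool_pos: [0.49, -0.1545, 0.2088]
tool_rot: [179.9, -0.1, -169.9]
force: [0.6, 0.4, -0.6]
grip_width: 0.009
5.65 [ 0.49004937 -0.15454717  0.20884799] [ 1.79947978e+02 -6.88384614e-02 -1.69873749e+02] [-23.14813627   1.67312324  38.76670384 104.50384611  -1.10588469
  74.27886798 116.03409948] 0.009023900049682572
```

View pics/w4c.png

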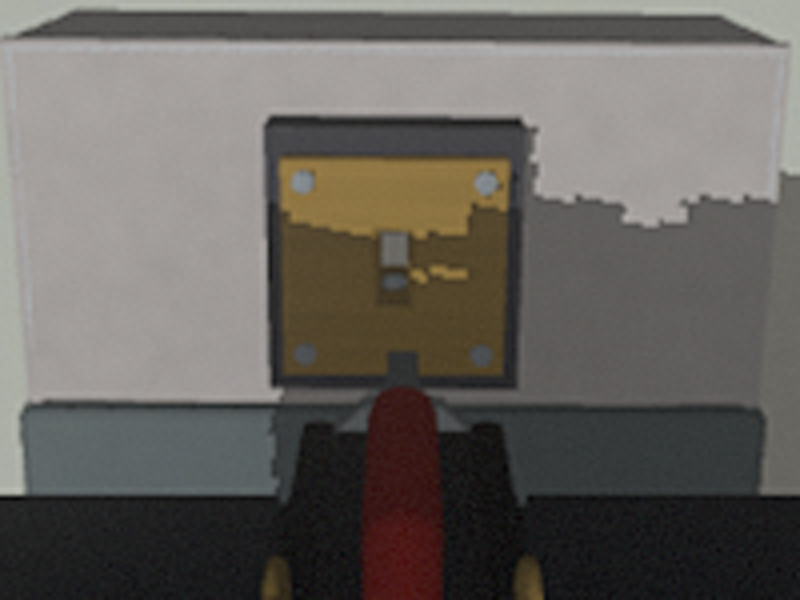

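Wrist view: brass plate at full-image cols about 228–285, rows 159–214. The slot is centred near (256.6,187) and the blade tip near (258.6,208) points at it. Measuring the offset.

```bash
python3 - <<'E'
from h import *
import json
im=cv2.imread("pics/w4.png");p={k:np.array(v) for k,v in json.load(open("pics/w4.json")).items()}
h=cv2.cvtColor(im,cv2.COLOR_BGR2HSV);H,S,V=cv2.split(h)
m=((H>14)&(H<32)&(S>80)&(V>40))
m[:155]=0;m[218:]=0;m[:,:222]=0;m[:,292:]=0
L=[];R=[]
for v in range(163,208):
    u=np.where(m[v])[0]; L.append(plane(p,(u.min()-.5,v),.09));R.append(plane(p,(u.max()+.5,v),.09))
T=[];B=[]
for u in list(range(233,252))+list(range(264,280)):
    v=np.where(m[:,u])[0]; T.append(plane(p,(u,v.min()-.5),.09));B.append(plane(p,(u,v.max()+.5),.09))
L,R,T,B=map(np.array,(L,R,T,B))
def line(P):
    P=P[:,:2].astype(np.float32); vx,vy,x,y=cv2.fitLine(P,cv2.DIST_HUBER,0,.01,.01).ravel(); return vx,vy,x,y
ls=[line(P) for P in(L,R,T,B)]
for l in ls: a=np.degrees(np.arctan2(l[1],l[0])); print("dir",(a+45)%90-45)
def isec(a,b):
    A=np.array([[a[0],-b[0]],[a[1],-b[1]]]); s=np.linalg.solve(A,[b[2]-a[2],b[3]-a[3]]);return np.array([a[2]+s[0]*a[0],a[3]+s[0]*a[1]])
c=[isec(ls[i],ls[j]) for i,j in((0,2),(0,3),(1,3),(1,2))];c=np.array(c)
print("corners",c,"sides",[np.linalg.norm(c[i]-c[i-1]) for i in range(4)],"ctr",c.mean(0))
# screws
sc=[np.array(plane(p,(158+a/4,120+b/4),.09)) for a,b in((303,182),(485,182),(481,355),(305,355))];print("screw ctr",np.mean(sc,0))
print("slot",plane(p,(256.6,187),.09))
for r in range(204,214): print(r,im[r,252:266].max(1).tolist() if 0 else im[r,250:268,2].tolist())
for r in range(176,198): print(r,im[r,248:266,2].tolist(),)
print("tip",plane(p,(258.6,208),.1612))
E
```

```text
dir 10.097946
dir 9.515972
dir 10.051361
dir 10.034264
corners [[ 0.4726375  -0.18503778]
 [ 0.5227792  -0.17610803]
 [ 0.51417303 -0.12746972]
 [ 0.46392643 -0.13589251]] sides [np.float32(0.04991132), np.float32(0.050930664), np.float32(0.049393848), np.float32(0.05094766)] ctr [ 0.49337906 -0.156127  ]
screw ctr [ 0.49412196 -0.15576711  0.09      ]
slot [ 0.49357412 -0.15566075  0.09      ]
204 [82, 82, 80, 81, 82, 82, 83, 84, 79, 81, 80, 82, 80, 81, 81, 80, 82, 81]
205 [81, 83, 84, 83, 81, 82, 82, 84, 80, 83, 83, 83, 82, 84, 82, 82, 80, 82]
206 [83, 84, 82, 82, 85, 84, 83, 83, 84, 83, 83, 84, 82, 83, 80, 80, 80, 82]
207 [80, 79, 79, 81, 80, 74, 72, 72, 74, 72, 72, 74, 77, 81, 78, 82, 79, 81]
208 [77, 78, 80, 82, 72, 52, 49, 50, 52, 48, 49, 50, 65, 83, 79, 78, 79, 81]
209 [79, 81, 78, 83, 72, 50, 47, 46, 48, 48, 48, 43, 60, 83, 80, 82, 77, 77]
210 [80, 81, 79, 82, 75, 48, 49, 49, 47, 47, 47, 46, 64, 83, 78, 79, 78, 82]
211 [81, 82, 84, 83, 76, 48, 47, 46, 50, 48, 50, 43, 62, 84, 78, 80, 80, 81]
212 [83, 84, 82, 84, 74, 50, 46, 45, 46, 46, 50, 45, 61, 84, 82, 79, 81, 81]
213 [70, 
[... 1201 characters left out ...]
 73, 71, 69, 86, 113, 132, 151, 127, 74]
190 [86, 82, 82, 79, 73, 65, 71, 81, 80, 77, 76, 77, 70, 71, 99, 127, 112, 79]
191 [83, 85, 86, 81, 70, 66, 71, 79, 81, 78, 69, 67, 75, 75, 82, 79, 79, 83]
192 [86, 83, 83, 80, 70, 60, 63, 68, 67, 65, 64, 65, 77, 78, 82, 81, 82, 83]
193 [85, 84, 85, 81, 71, 64, 66, 65, 66, 64, 67, 66, 73, 80, 83, 83, 83, 83]
194 [84, 85, 83, 82, 72, 68, 69, 67, 65, 70, 65, 64, 69, 79, 84, 84, 85, 84]
195 [85, 84, 85, 81, 68, 62, 66, 59, 64, 62, 62, 62, 69, 81, 82, 82, 84, 83]
196 [83, 82, 88, 80, 77, 72, 76, 75, 75, 73, 72, 73, 72, 79, 86, 84, 84, 82]
197 [83, 87, 85, 84, 81, 84, 85, 84, 84, 83, 80, 82, 77, 81, 84, 84, 82, 82]
tip [ 0.48679969 -0.15528374  0.1612    ]
```

```bash
python3 - <<'E'
from h import *
import json
p={k:np.array(v) for k,v in json.load(open("pics/w4.json")).items()};o=get_obs()
e=plane(p,(258.15,207.2),o["tool_pos"][2]-.0416)
yk=np.radians(10.1);ax=e[:2]+.007*np.array([np.cos(yk),np.sin(yk)])
s=plane(p,(256.0,186.7),.09)[:2]
print("key axis",ax,"tcp",o["tool_pos"],"slot",s)
for t in (s,[.4934,-.1561]):
    d=np.array([*(np.array(t)-ax),0]);print(toolR(o).T@d)
print(o["tool_rot"])
E
```

```text
key axis [ 0.49089456 -0.15487271] tcp [ 0.49019501 -0.1545149   0.20909119] slot [ 0.49339312 -0.15623349]
[-2.21972305e-03 -1.77969590e-03 -2.99336084e-06]
[-2.25001749e-03 -1.64950331e-03 -2.91241312e-06]
[ 1.79954825e+02 -4.10454979e-02 -1.69852459e+02]
```

```bash
python3 -m handwheel '[[0,-0.0022,-0.0017,0.01,0],[0,-0.0022,-0.0017,0.03,0],[0,-0.0022,-0.0017,0.045,0],[0,-0.0022,-0.0017,0.055,0],[0,-0.0022,-0.0017,0.058,0],[0,-0.0022,-0.0017,0.058,0],[0,-0.0022,-0.0017,0.058,0]]' 50
python3 - <<'E'
from h import *
o=get_obs();print(o["time_s"],o["tool_pos"],o["tool_rot"],o["force"],o["wrist_torque"])
p=camera_params("wrist");im=read_camera("wrist");cv2.imwrite("pics/w5.png",im)
import json;json.dump({k:v.tolist() for k,v in p.items()},open("pics/w5.json","w"))
cv2.imwrite("pics/w5c.png",cv2.resize(im[140:260,178:338],(800,600),interpolation=cv2.INTER_CUBIC))
E
```

```text
time_s: 6.4
tool_pos: [0.4934, -0.1573, 0.1522]
tool_rot: [-180.0, 0.1, -170.0]
force: [0.2, 0.2, -0.7]
grip_width: 0.0089
6.4 [ 0.49335048 -0.1572895   0.15215609] [-1.79984266e+02  6.54035813e-02 -1.69954125e+02] [ 0.18489357  0.21262019 -0.68976407] [0.03609532 0.03253171 0.02051808]
```

View pics/w5c.png

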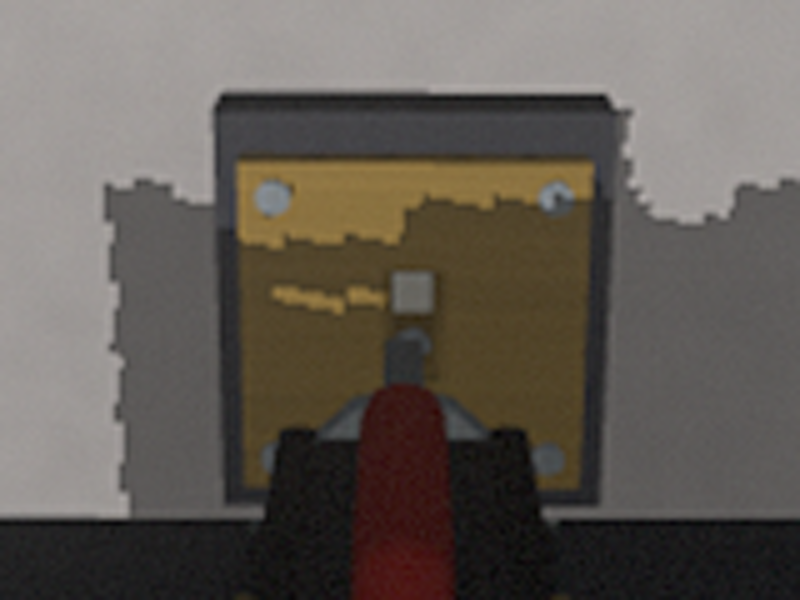

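Wrist view: blade at crop cols 386–422, slot at 390–438. The blade is slightly to the left, so I compute the remaining offset.

```bash
cat > m5.py <<'E'
from h import *
import json,sys
f=sys.argv[1]
im=cv2.imread(f"pics/{f}.png");p={k:np.array(v) for k,v in json.load(open(f"pics/{f}.json")).items()};o=get_obs()
a,b,c,d=map(int,sys.argv[2:6])
for r in range(a,b): print(r,im[r,c:d,2].tolist())
E
python3 m5.py w5 190 220 248 270; python3 - <<'E'
from h import *
o=get_obs();print(o["tool_pos"],o["tool_rot"])
E
```

```text
190 [82, 84, 82, 82, 81, 82, 84, 81, 83, 80, 82, 81, 80, 82, 80, 83, 81, 83, 83, 82, 84, 83]
191 [82, 81, 84, 80, 82, 82, 81, 83, 82, 82, 83, 82, 80, 80, 83, 81, 79, 82, 81, 81, 82, 83]
192 [82, 83, 83, 81, 83, 81, 84, 81, 82, 81, 84, 81, 83, 82, 83, 82, 83, 82, 82, 82, 83, 81]
193 [85, 84, 84, 85, 85, 82, 79, 79, 77, 75, 74, 77, 74, 77, 77, 78, 78, 80, 80, 85, 82, 84]
194 [85, 82, 83, 84, 85, 83, 79, 70, 76, 90, 90, 86, 88, 87, 89, 85, 76, 70, 75, 78, 85, 83]
195 [80, 82, 81, 80, 82, 85, 77, 68, 83, 108, 108, 106, 106, 104, 108, 103, 79, 60, 69, 78, 82, 82]
196 [74, 76, 76, 76, 78, 79, 72, 64, 82, 105, 106, 106, 103, 105, 108, 100, 83, 62, 66, 75, 80, 79]
197 [113, 109, 111, 99, 72, 76, 67, 63, 79, 107, 105, 100, 103, 102, 103, 100, 83, 59, 69, 77, 80, 80]
198 [147, 143, 142, 133, 108, 108, 95, 77, 79, 108, 102, 102, 102, 102, 104, 99, 81, 62, 68, 76, 81, 82]
199 [145, 142, 139, 143, 146, 140, 119, 88, 80, 105, 104, 104, 104, 102, 104, 100, 81, 64, 67, 76, 77, 80]
200 [120, 117, 117, 116, 118, 122, 115, 77, 78, 110, 104, 104, 104, 105, 107, 102, 84, 61, 70, 76, 80, 81]
201 [74, 73, 
[... 1147 characters left out ...]
7, 47, 49, 50, 48, 47, 55, 66, 66, 69, 78, 78, 80, 82]
214 [80, 82, 84, 85, 82, 83, 73, 41, 44, 48, 43, 49, 45, 47, 55, 65, 64, 68, 76, 78, 83, 82]
215 [83, 84, 82, 82, 82, 85, 69, 41, 49, 48, 44, 46, 42, 45, 50, 60, 56, 63, 76, 76, 83, 80]
216 [82, 81, 81, 83, 84, 85, 75, 44, 49, 52, 53, 51, 51, 48, 54, 69, 70, 72, 78, 80, 82, 79]
217 [82, 83, 83, 83, 83, 76, 65, 52, 53, 58, 59, 57, 55, 50, 56, 69, 77, 81, 80, 80, 83, 83]
218 [83, 75, 76, 76, 71, 58, 54, 56, 58, 55, 56, 56, 55, 57, 56, 56, 63, 71, 72, 78, 79, 82]
219 [69, 60, 57, 56, 50, 54, 56, 57, 58, 58, 58, 56, 55, 57, 54, 55, 54, 53, 55, 59, 65, 78]
[ 0.49343217 -0.15734735  0.15228845] [-1.79979332e+02  8.14755025e-02 -1.69954011e+02]
```

```bash
python3 - <<'E'
from h import *
import json
p={k:np.array(v) for k,v in json.load(open("pics/w5.json")).items()};o=get_obs()
u=np.array([np.cos(np.radians(10)),np.sin(np.radians(10))])
e=plane(p,(258.1,207.5),o["tool_pos"][2]-.0416)
ax=e[:2]+.007*u
s=plane(p,(260.2,193.3),.09)[:2]+.0085*u
print("axis",ax,"slot",s,"tcp",o["tool_pos"])
print(toolR(o).T@np.array([*(s-ax),0]))
d=np.array([.4934,-.1562])-ax;print(toolR(o).T@np.array([*d,0]))
E
```

```text
axis [ 0.49451893 -0.15764269] slot [ 0.49271696 -0.15643303] tcp [ 0.49343217 -0.15734735  0.15228845]
[ 1.56332356e-03  1.50544514e-03 -2.76612896e-06]
[ 8.50111888e-04  1.61575486e-03 -1.79172179e-06]
```

```bash
python3 -m handwheel '[[0,0.001,0.0015,0,0],[0,0.001,0.0015,0.002,0],[0,0.001,0.0015,0.006,0],[0,0.001,0.0015,0.01,0],[0,0.001,0.0015,0.014,0],[0,0.001,0.0015,0.017,0],[0,0.001,0.0015,0.02,0],[0,0.001,0.0015,0.02,0]]' 50
python3 - <<'E'
from h import *
import json
o=get_obs();print(o["time_s"],o["tool_pos"],o["tool_rot"],o["force"],o["wrist_torque"])
p=camera_params("wrist");im=read_camera("wrist");cv2.imwrite("pics/w6.png",im);json.dump({k:v.tolist() for k,v in p.items()},open("pics/w6.json","w"))
cv2.imwrite("pics/w6c.png",cv2.resize(im[140:260,178:338],(800,600),interpolation=cv2.INTER_CUBIC))
E
```

```text
time_s: 7.25
tool_pos: [0.4912, -0.1559, 0.131]
tool_rot: [180.0, -0.1, -170.0]
force: [-0.3, -0.6, -0.7]
grip_width: 0.0087
7.25 [ 0.49124344 -0.15588025  0.13100242] [ 1.79987890e+02 -5.00673276e-02 -1.69967157e+02] [-0.29650721 -0.57301664 -0.68449463] [0.06395887 0.0451093  0.00341675]
```

View pics/w6c.png

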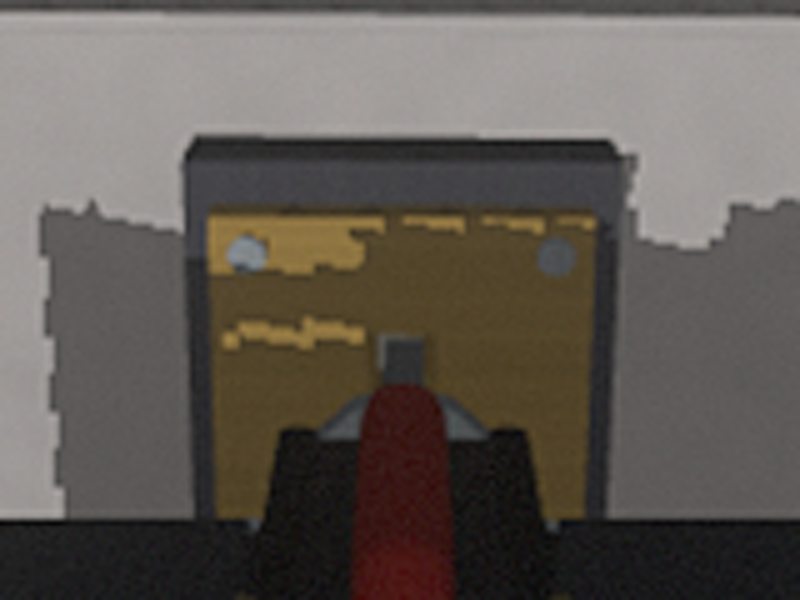

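The blade is in the mouth, centred, with no contact force. I continue down into the pins.

```bash
python3 -m handwheel '[[0,0,0,0.002,0],[0,0,0,0.004,0],[0,0,0,0.006,0],[0,0,0,0.008,0],[0,0,0,0.01,0],[0,0,0,0.012,0],[0,0,0,0.012,0]]' 60
python3 - <<'E'
from h import *
o=get_obs();print(o["time_s"],o["tool_pos"],o["tool_rot"],o["force"],o["wrist_torque"])
E
```

```text
time_s: 8.0
tool_pos: [0.4914, -0.1559, 0.1192]
tool_rot: [180.0, -0.0, -170.0]
force: [-0.7, 0.6, -0.8]
grip_width: 0.0086
8.0 [ 0.49136658 -0.15585807  0.11921364] [ 1.79990215e+02 -2.94425039e-02 -1.69960130e+02] [-0.7208249   0.5756011  -0.77100815] [ 0.00890749  0.05293887 -0.00290847]
```

```bash
python3 -m handwheel '[[0,0,0,0.002,0],[0,0,0,0.004,0],[0,0,0,0.006,0],[0,0,0,0.008,0],[0,0,0,0.01,0],[0,0,0,0.012,0],[0,0,0,0.013,0],[0,0,0,0.013,0]]' 60
python3 - <<'E'
from h import *
o=get_obs();print(o["time_s"],o["tool_pos"],o["tool_rot"],o["force"],o["wrist_torque"])
cv2.imwrite("pics/w7c.png",cv2.resize(read_camera("wrist")[140:260,178:338],(800,600),interpolation=cv2.INTER_CUBIC))
cv2.imwrite("pics/s7.png",cv2.resize(read_camera("scene")[130:250,200:360],(800,600),interpolation=cv2.INTER_CUBIC))
E
```

```text
time_s: 8.8
tool_pos: [0.4928, -0.1559, 0.1071]
tool_rot: [-180.0, 0.2, -170.0]
force: [0.7, -0.7, 3.9]
grip_width: 0.0087
8.8 [ 0.4927935  -0.15586324  0.10713204] [-1.79976834e+02  1.50736370e-01 -1.69957141e+02] [ 0.7010136  -0.71036409  3.92644271] [ 0.14522886 -0.28525028 -0.00639981]
```

View pics/w7c.png

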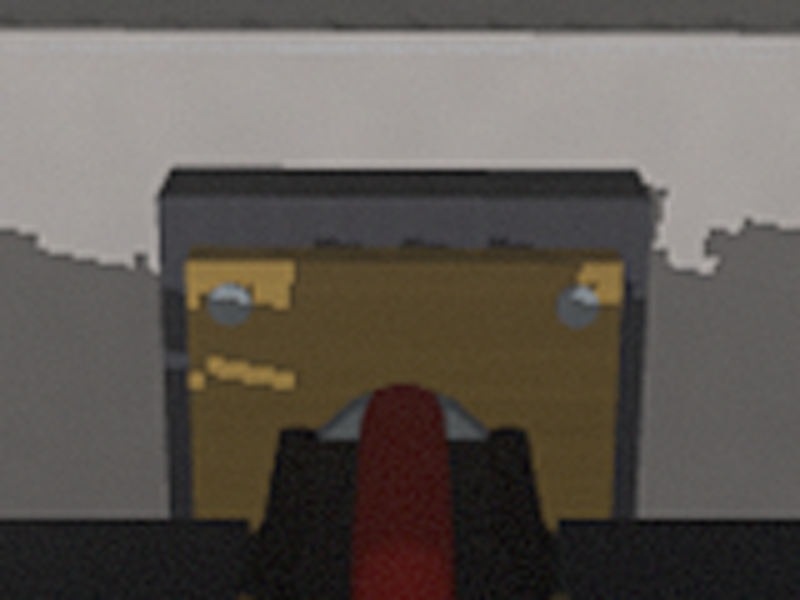

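View pics/s7.png

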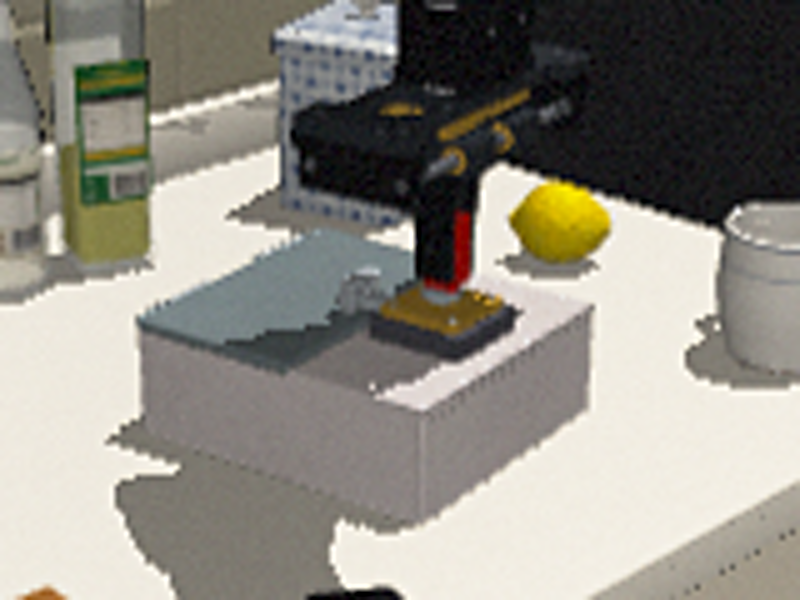

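The key is almost home, with about 4 N of resistance. I press the last few mm with a slight wiggle.

```bash
python3 -m handwheel '[[0,0,0,0.001,0],[0,0,0,0.002,0.02],[0,0,0,0.003,-0.02],[0,0,0,0.004,0.02],[0,0,0,0.0045,-0.02],[0,0,0,0.005,0],[0,0,0,0.005,0],[0,0,0,0.005,0]]' 60
python3 - <<'E'
from h import *
o=get_obs();print(o["time_s"],o["tool_pos"],o["tool_rot"],o["force"],o["wrist_torque"])
E
```

```text
time_s: 9.7
tool_pos: [0.4929, -0.156, 0.1035]
tool_rot: [180.0, 0.1, -170.0]
force: [0.1, 1.0, 15.2]
grip_width: 0.0083
9.7 [ 0.49285757 -0.15603333  0.1035442 ] [ 1.79995422e+02  1.46349135e-01 -1.69992510e+02] [ 0.13306365  1.03829983 15.20028187] [0.39663755 0.32484865 0.03105898]
```

```bash
python3 -m handwheel '[[0,0,0,0.0008,0.02],[0,0,0,0.0015,-0.02],[0,0,0,0.0015,0.02],[0,0,0,0.0015,0],[0,0,0,0.0015,0]]' 60
python3 - <<'E'
from h import *
o=get_obs();print(o["time_s"],o["tool_pos"],o["tool_rot"],o["force"],o["wrist_torque"],o["grip_width"])
cv2.imwrite("pics/s8.png",cv2.resize(read_camera("scene")[155:225,250:340],(771,600),interpolation=cv2.INTER_CUBIC))
E
```

```text
time_s: 10.2
tool_pos: [0.493, -0.1561, 0.1035]
tool_rot: [179.9, 0.2, -170.0]
force: [-5.0, 2.3, 25.1]
grip_width: 0.0086
10.2 [ 0.49302184 -0.15614278  0.10349224] [ 1.79946016e+02  1.71011468e-01 -1.70012826e+02] [-5.01472585  2.34384948 25.09860402] [ 0.6481222   1.21952034 -0.08564146] 0.00863178802685591
```

View pics/s8.png

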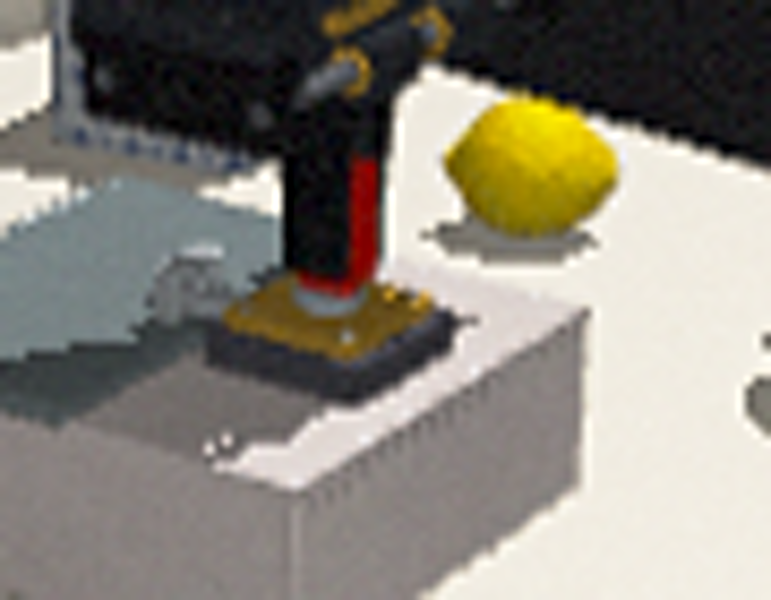

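At +1.5 mm of command the position held at 0.1035, which is the expected home height, and only the force rose. So the collar is seated on the plate. I ease the push and turn clockwise (+ about tool z).

```bash
python3 -m handwheel '[[0,0,0,-0.001,0],[0,0,0,-0.0018,0],[0,0,0,-0.0018,0.1],[0,0,0,-0.0018,0.2],[0,-0.0001,0,-0.0018,0.3],[0,-0.0002,0,-0.0018,0.4],[0,-0.0002,0,-0.0018,0.5],[0,-0.0003,0,-0.0018,0.6],[0,-0.0004,0,-0.0018,0.7],[0,-0.0004,0,-0.0018,0.8]]' 60
python3 - <<'E'
from h import *
o=get_obs();print(o["time_s"],o["tool_pos"],o["tool_rot"],o["force"],o["wrist_torque"],o["grip_width"])
E
```

```text
time_s: 11.25
tool_pos: [0.493, -0.1556, 0.1035]
tool_rot: [179.9, 0.0, 144.0]
force: [-0.5, 1.7, 15.3]
grip_width: 0.0085
11.25 [ 0.49299033 -0.15556533  0.10354437] [1.79901932e+02 4.59504177e-02 1.43974182e+02] [-0.48080371  1.66955588 15.28513906] [0.39507249 0.430938   0.20207676] 0.00846323167724427
```

```bash
python3 -m handwheel '[[0,0,0,0,0.1],[0,0,0,0,0.2],[0,0,0,0,0.3],[0,0,0,0,0.4],[0,0,0,0,0.5],[0,0,0,0,0.6],[0,0,0,0,0.7],[0,0,0,0,0.8],[0,0,0,0,0.86],[0,0,0,0,0.91],[0,0,0,0,0.91],[0,0,0,0,0.91]]' 60
python3 - <<'E'
from h import *
o=get_obs();print(o["time_s"],o["tool_pos"],o["tool_rot"],o["force"],o["wrist_torque"],o["grip_width"],o["qpos"])
cv2.imwrite("pics/s9.png",cv2.resize(read_camera("scene")[155:225,250:340],(771,600),interpolation=cv2.INTER_CUBIC))
cv2.imwrite("pics/w9.png",read_camera("wrist"))
t=read_camera("top");cv2.imwrite("pics/t9.png",t)
E
```

```text
time_s: 12.45
tool_pos: [0.4934, -0.155, 0.1036]
tool_rot: [179.9, -0.1, 92.1]
force: [-2.0, 2.7, 14.7]
grip_width: 0.0086
12.45 [ 0.49335569 -0.15501841  0.10356168] [ 1.79883150e+02 -6.99297480e-02  9.21398873e+01] [-1.98413458  2.74196798 14.6899304 ] [0.50693168 0.20602313 0.37153686] 0.008612343897287466 [-31.00233438   9.84930248  49.84820778 111.70461362  -8.62906659
  62.09275151  24.61735975]
```

View pics/s9.png

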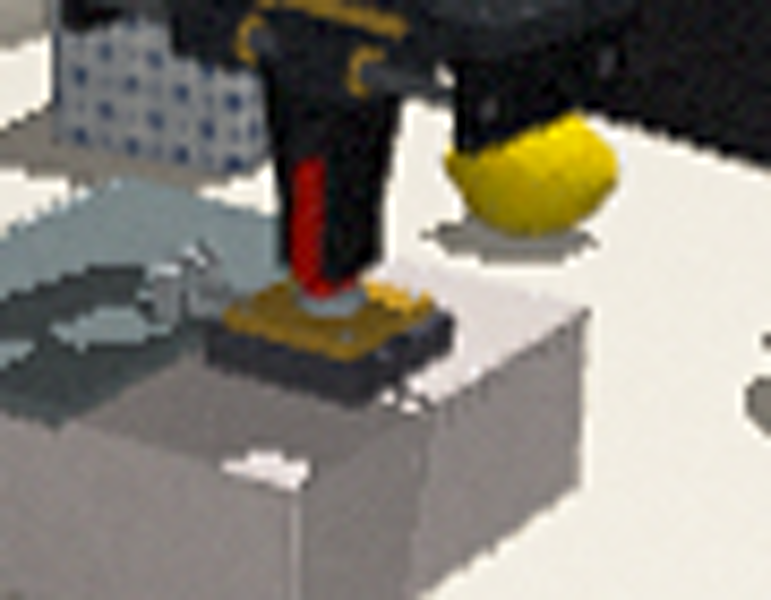

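View pics/w9.png

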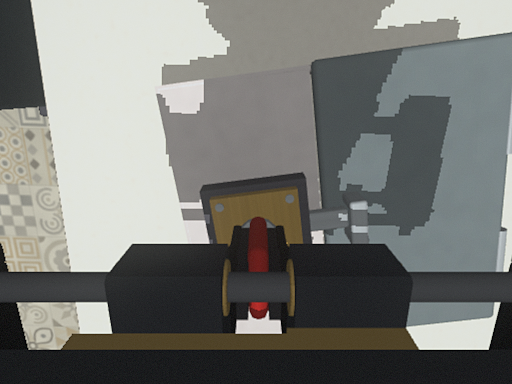

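View pics/t9.png

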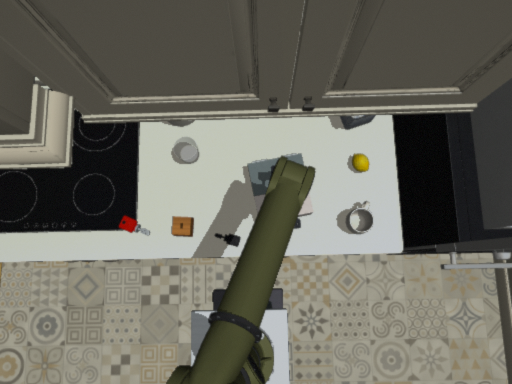

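```bash
python3 - <<'E'
from h import *
w=cv2.imread("pics/w9.png");cv2.imwrite("pics/w9c.png",cv2.resize(w[160:260,160:400],(792,330),interpolation=cv2.INTER_CUBIC))
E
```

```text
(no output)
```

View pics/w9c.png

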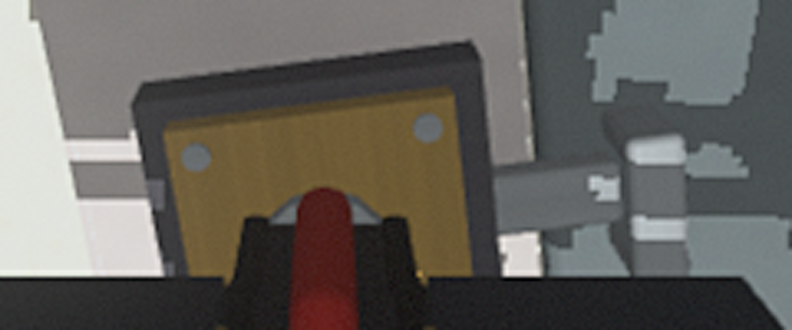

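Wrist crop: the key is turned, and the bolt's free end at crop (620,190) is now just short of the staple at (635,190). I turn slightly further within the allowed range to make sure it is against the stop.

```bash
python3 -m handwheel '[[0,0,0,0,0.01],[0,0,0,0,0.02],[0,0,0,0,0.02],[0,0,0,0,0.02],[0,0,0,0,0.02]]' 60
python3 - <<'E'
from h import *
o=get_obs();print(o["time_s"],o["tool_pos"],o["tool_rot"],o["force"],o["wrist_torque"],o["grip_width"],"turn",np.radians(190-o["tool_rot"][2]))
w=read_camera("wrist");cv2.imwrite("pics/w10c.png",cv2.resize(w[160:260,160:400],(792,330),interpolation=cv2.INTER_CUBIC))
a=cv2.imread("pics/w9.png");p=camera_params("wrist")
c=np.array([.4934,-.1562]);u=np.array([np.cos(np.radians(10)),np.sin(np.radians(10))])
for px in (618,628,632):
    q=plane(p,(160+px/3.3,160+190/3.3),.08);print(px,(q[:2]-c)@u)
t=read_camera("scene");cv2.imwrite("pics/s10.png",cv2.resize(t[155:225,250:340],(771,600),interpolation=cv2.INTER_CUBIC))
E
```

```text
time_s: 13.1
tool_pos: [0.4933, -0.155, 0.1035]
tool_rot: [179.9, -0.1, 91.0]
force: [-1.4, 2.7, 15.2]
grip_width: 0.0084
13.1 [ 0.49332794 -0.15504596  0.10354418] [ 1.79887338e+02 -6.80688477e-02  9.10187529e+01] [-1.40132942  2.65006565 15.21276549] [0.48550125 0.17460707 0.52524177] 0.008442354921440071 turn 1.7275486598431553
618 0.0544494000917408
628 0.056254217833093964
632 0.056976170568549554
```

View pics/w10c.png

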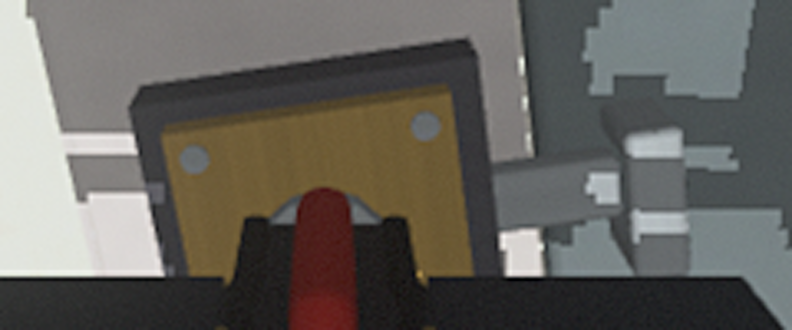

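The torque rose from 0.37 to 0.53 Nm for 0.02 rad and the bolt did not move, so it is at the stop. I ease back a hair so the key is not close to twisting in the grip, check that it holds, and hand in.

```bash
python3 -m handwheel '[[0,0,0,0,-0.01],[0,0,0,0,-0.015],[0,0,0,0,-0.015],[0,0,0,0,-0.015],[0,0,0,0,-0.015],[0,0,0,0,-0.015],[0,0,0,0,-0.015],[0,0,0,0,-0.015]]' 60
python3 - <<'E'
from h import *
o=get_obs();print(o["time_s"],o["tool_pos"],o["force"],o["wrist_torque"],o["grip_width"],"turn",np.radians(190-o["tool_rot"][2]))
w=read_camera("wrist");cv2.imwrite("pics/w11c.png",cv2.resize(w[160:260,160:400],(792,330),interpolation=cv2.INTER_CUBIC))
a,b=cv2.imread("pics/top0.png"),read_camera("top")
for n,(u,v) in dict(lemon=(361,162),mug=(360,215),glass=(186,151)).items():
    print(n,cv2.absdiff(a[v-18:v+18,u-18:u+18],b[v-18:v+18,u-18:u+18]).mean())
E
```

```text
time_s: 14.0
tool_pos: [0.4933, -0.1551, 0.1036]
tool_rot: [179.9, -0.1, 91.8]
force: [-2.0, 2.4, 15.1]
grip_width: 0.0085
14.0 [ 0.49333145 -0.15505842  0.1035528 ] [-2.01202266  2.427004   15.1098223 ] [0.55334119 0.17829214 0.36454662] 0.008519030417024731 turn 1.7131716989548382
lemon 11.680555555555555
mug 10.140174897119342
glass 11.340277777777779
```

View pics/w11c.png

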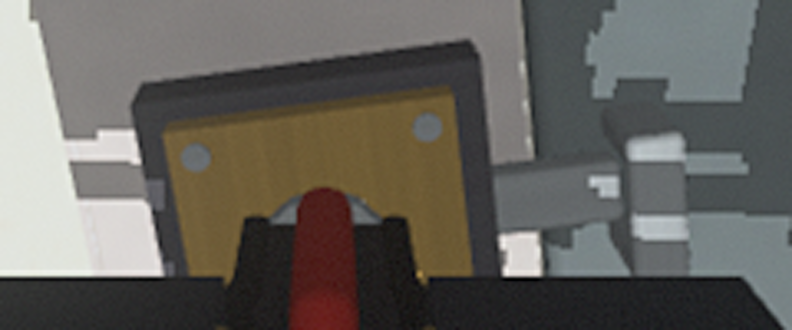

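Still at the stop and stable. The picture differences of about 10–12 are nearly equal for all three things, which suggests an overall brightness change. In the top view they stand at the same pixels as at the start.

```bash
python3 -c "
from cell import *
print(sign_off())"
```

```text
the job is handed in; nothing more can be done
None
```

The red key is fully in the medicine box lock, turned clockwise to its stop, and I handed in at about 14 s with it still gripped at 60 N. `sign_off` reports no verdict, so the result rests on my own checks.

**What I did:** I lifted the key from the wooden rest and lowered it into the keyhole. With a small wiggle it went in until the collar sat on the brass plate. I then turned it 1.71 rad.

**Checks that agreed:**
- **Fully in:** the tool stopped at z 0.1035, the height expected for a seated key. Pressing harder raised the force to 25 N but did not move it.
- **At the stop:** a further 0.02 rad raised the torque from 0.37 to 0.53 Nm and the bolt did not move. I eased back to 0.36 Nm, and the key held there with about 15 N of downward push.
- **Bolt:** in the wrist picture its end is just clear of the staple. The visible gap is small, so the stop test is the stronger evidence.

**Less certain:**
- **Mug, glass and lemon:** by eye they are at the same pixels in the top view. A picture difference came out at 10–12 grey levels for all three; I took that as a lighting change and did not test it further.
- **The two look-alike keys:** the larger red one and the black one stood at the start but had fallen over by my first picture above the rest. I was still well above them and felt no contact, and I never touched them.

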